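Tip a tray of sample tubes into the feeder hopper and start it

TASK

Slide the tray forward along the feeder's deck until its pins are fully home in the jaws, then lift its rear lip to tip all five tubes into the hopper, and lower the empty tray back flat on the deck, still home in the jaws, without letting it drop. Only then turn the start key clockwise to its stop and let it spring back. Leave the two cuvette blocks alone.

Things in the scene. Friction and masses are not known exactly. Their poses are not given: they have to be found in the camera images.
- feeder: white tube feeder fixed to the bench, 445 x 170 x 155 mm; its x axis is the tipping direction, from loading deck to hopper; z up; origin on the bench under jaw_seat. Deck: steel top at z = 90 mm, x = -245 to -24 mm, a guide rail 11 mm high along each side (inner face y = +-71 mm)
- jaw_seat (a point): midway between the seats of the feeder's two dark steel jaws, 20 mm above the deck, one on each side (y = +-71 to 83 mm) at its hopper end. Each is a slot 15 mm high, 40 mm deep, open to the rear (-x). The tray's pins slide in until they stop: tray_pins is then at jaw_seat within 2 mm, and the tray pivots there
- hopper_floor (a point): centre of the feeder's hopper floor, 14 mm above the bench. The hopper is an open box, inside x = -24 to 161 mm and y = +-71 mm of the feeder, with a sloped plate at its far end; side and end walls reach 155 mm high beyond x = 20 mm, and the deck's height at the jaws
- tray: loose aluminium tray, 0.25 to 0.5 kg, on the deck, 20 to 50 mm short of home, five tubes in it. Origin on its underside below the pins; x to the hopper, z up. Floor x = -170 to 30 mm, 130 mm wide, 4 mm thick; hopper end open; side and rear walls 35 mm high, 4 mm thick. A 10 mm round pin sticks out 15 mm from each side wall at x = 0, 20 mm up
- tray_pins (a point): middle of the tray's pin axis (0, 0, 20 mm in the tray)
- tray_lip (a point): lower outer edge, at mid width, of the lip on top of the tray's rear wall (-184, 0, 31 mm in the tray). Lip 4 mm thick, 130 mm wide, 14 mm out from the wall, 31 mm of space between it and the deck. Raising it swings the tray about its pins; unsupported, the tray falls back. The tubes slide only on slopes of about 25 to 45 degrees or more
- key_box: grey control box of the feeder fixed to the bench, 75 x 80 x 50 mm, origin under its centre, z up
- key_grip (a point): centre of the black grip of the start key on top of the box, 78 mm above the bench: upright plate 30 mm wide (along the point's x), 6 mm thick (y), 24 mm high. The point turns with the key, about the vertical
- start_key (a joint): angle of the start key in rad: 0 at rest, growing clockwise seen from above, stop at 1.05. A spring pulls it back to 0 from anywhere (0.02 N m at rest, 0.11 N m at the stop)
- cuvette_block_b: second grey block with wells and sticks, 46 x 47 x 141 mm, origin under its centre; leave alone
- cuvette_block: grey block with wells and thin sticks in it, 46 x 47 x 128 mm, origin under its centre; leave alone
- tube_0_mid (a point): centre of one of the five clear sample tubes with a cap, 15 mm across, 52 mm long (along its y axis), about 12 g; all alike
- tube_1_mid (a point): centre of one of the five clear sample tubes with a cap, 15 mm across, 52 mm long (along its y axis), about 12 g; all alike
- tube_2_mid (a point): centre of one of the five clear sample tubes with a cap, 15 mm across, 52 mm long (along its y axis), about 12 g; all alike
- tube_3_mid (a point): centre of one of the five clear sample tubes with a cap, 15 mm across, 52 mm long (along its y axis), about 12 g; all alike
- tube_4_mid (a point): centre of one of the five clear sample tubes with a cap, 15 mm across, 52 mm long (along its y axis), about 12 g; all alike

How it is judged (in metres and radians):
On the way, in this order (a step that is already met when the one before it is completed fails the run):
1. the tray's pins are home in the jaws (distance between tray_pins and jaw_seat below 0.01 m), for 0.1 s.
2. the tray is tipped about its pins, steeper than 23 degrees (angle between tray's own z axis and vertical above 0.4 rad and distance between tray_pins and jaw_seat below 0.02 m), for 0.1 s.
3. all tubes are in the hopper and the tray is flat on the deck, pins in the jaws (x of tube_0_mid in the frame of feeder between -0.024 and 0.165 m and y of tube_0_mid in the frame of feeder between -0.075 and 0.075 m and z of each of tube_0_mid, tube_1_mid, tube_2_mid, tube_3_mid, tube_4_mid in the frame of feeder below 0.09 m and x of tube_1_mid in the frame of feeder between -0.024 and 0.165 m and y of tube_1_mid in the frame of feeder between -0.075 and 0.075 m and x of tube_2_mid in the frame of feeder between -0.024 and 0.165 m and y of tube_2_mid in the frame of feeder between -0.075 and 0.075 m and x of tube_3_mid in the frame of feeder between -0.024 and 0.165 m and y of tube_3_mid in the frame of feeder between -0.075 and 0.075 m and x of tube_4_mid in the frame of feeder between -0.024 and 0.165 m and y of tube_4_mid in the frame of feeder between -0.075 and 0.075 m and distance between tray_pins and jaw_seat below 0.02 m and angle between tray's own z axis and vertical below 0.07 rad), for 0.2 s.
4. the key is turned to its stop (value of joint start_key above 0.93 rad), for 0.1 s.
5. the key has sprung back (value of joint start_key below 0.1 rad), for 0.2 s.
At the end, for the whole second after the job is handed in: all five tubes lie inside the hopper, below the deck's height; the tray lies flat (within 4 degrees) and at rest on the deck with its pins within 20 mm of the jaw seats; the key is back at rest (below 0.1 rad) (all of step 3 and value of joint start_key below 0.1 rad and linear speed of tray below 0.02 m/s); the robot touches nothing.
It fails at once if the tray is dropped or flung (turns faster than 4 rad/s) (angular speed of tray above 4 rad/s).
It fails at once if the key is turned before all tubes are in the hopper and the tray is down (value of joint start_key above 0.4 rad and not ((x of tube_0_mid in the frame of feeder between -0.024 and 0.165 m and y of tube_0_mid in the frame of feeder between -0.075 and 0.075 m and z of tube_0_mid in the frame of feeder below 0.09 m) and (x of tube_1_mid in the frame of feeder between -0.024 and 0.165 m and y of tube_1_mid in the frame of feeder between -0.075 and 0.075 m and z of tube_1_mid in the frame of feeder below 0.09 m) and (x of tube_2_mid in the frame of feeder between -0.024 and 0.165 m and y of tube_2_mid in the frame of feeder between -0.075 and 0.075 m and z of tube_2_mid in the frame of feeder below 0.09 m) and (x of tube_3_mid in the frame of feeder between -0.024 and 0.165 m and y of tube_3_mid in the frame of feeder between -0.075 and 0.075 m and z of tube_3_mid in the frame of feeder below 0.09 m) and (x of tube_4_mid in the frame of feeder between -0.024 and 0.165 m and y of tube_4_mid in the frame of feeder between -0.075 and 0.075 m and z of tube_4_mid in the frame of feeder below 0.09 m) and distance between tray_pins and jaw_seat below 0.02 m and angle between tray's own z axis and vertical below 0.07 rad)).
It fails at once if the cuvette block b is moved by more than 30 mm or tipped over (distance of cuvette_block_b from where it was at the start of the episode above 0.03 m or angle between cuvette_block_b's own z axis and vertical above 0.5 rad).
It fails at once if the cuvette block is moved by more than 30 mm or tipped over (distance of cuvette_block from where it was at the start of the episode above 0.03 m or angle between cuvette_block's own z axis and vertical above 0.5 rad).
It also fails if it takes over 72 s, if anything falls off the work surface, if the arm or the gripper's body presses on something with over 40 N, if the wrist force passes 120 N, or if a joint passes its speed limit or range.

ROBOT

A 6-joint arm with a two-finger parallel gripper is mounted at the origin on a cart in front of the work surface, level with it; the furniture and walls round the work are solid. World frame = base frame: x ahead of the robot, y to its left, z up, the work surface at z = 0. Lengths are in mm, angles in rad, forces in N, time in s.
With the tool pointing down it reaches from about 275 to 1000 mm from the base axis. Payload 8.4 kg.
Tool frame: the origin (TCP) lies on the centre line of the jaws, within the pads' length; the fingertips stand 17 mm ahead of it and the grasp point (between the pads) lies 2 mm behind it (r.tcp_to_tips is the z of the fingertips in the tool frame, in mm); z points along the fingers, y is the direction in which the jaws open and shut (so a half turn about z gives the same grasp; the last joint's range is limited). The gripper opens to 85 mm and grips with 20 to 120 N. Pads are 22 mm wide; open, the fingers measure 114 mm over their backs; the gripper's body (76 mm by 85 mm) begins 54 mm behind the grasp point. The pads swing forward as they close: fully open they stand 13 mm farther back than shut.
Start: joints at [1.177, 0.353, 1.633, -0, 1.155, -0.002], TCP at [238.657, 577.642, 212.381] pointing down, gripper open.
Joint ranges: [-2.63, 2.63], [-0.92, 2.1], [0.06, 2.66], [-1.3, 4.44], [0, 2.69], [-3.02, 3.02]. Speed limits (rad/s): [2.22, 2.22, 2.79, 3.14, 3.14, 3.14].

INTERFACE

Orientations are given as [roll, pitch, yaw] about the fixed x, y, z axes, in that order (R = Rz(yaw) Ry(pitch) Rx(roll)).
In Python, from rig import r, cams, job gives the robot as it stands.
- The arm moves only by the tool drive_tool, never from a script. Its argument "deltas" is a list of rows, each a list of 4 numbers: the shift along the tool's x, y, z in cm, then the turn about the tool's z in rad. In form: [[x, y, z, roll], ...]. A call has 1 to 12 rows; each row shifts and turns the commanded pose from where the row before left it, along the tool's axes as they then stand; what a row does not reach is not made up. A row lasts 1/12 s, in which the tool goes at most 41.7 mm and 7.16 degrees, less where a joint would pass 70% of its speed; a pose out of reach is approached as far as the arm can. A call with a gripper value outside its range is refused whole. "jaw" is the closure, from 0 (fully open) to 1 (shut), set as the call begins (left out, the last holds). The fingers move at their own pace and stop on an object; "force" is the grip in N (left out, the last holds). Time passes only in rows, so rows that do not move let the fingers close. It gives the time, the measured TCP pose, the force and the opening at its end, in the units of the state.
- r.sense(): the state, without advancing time (a new reading comes with each control period).
- cams.grab_frame(name): name is "scene" or "top" or "wrist"; returns (picture, depth): 384x512x3 uint8, red, green, blue; 384x512 float32, mm along the optical axis (not along the pixel's ray), 0 where there is no reading.
- cams.camera_params(name): a dict with "fx", "fy", "cx", "cy" (pixels), "R" (3x3) and "t" (3): a world point X has camera coordinates R X + t. Camera axes: x right, y down, z forward; pixel columns grow to the right and rows downward; lengths in mm; the calibration is good to about 2 mm. A picture is of the moment at which its call begins: read the wrist's pose just before it. camera_params takes no time and is no camera call; for the wrist camera it gives the pose at the moment of the call.
- job.sign_off(): hands the job in, once; it reports no verdict.
The state is a dict: "clock": time; "qpos": joint angles; "qvel": joint speeds; "joint_efforts": joint torques, N m; "eef_pos": TCP position; "tcp_rot": TCP orientation; "contact_force": force on the tool from outside, world axes, zero at the start; "wrist_torque": the same for the moment, N m; "opening": opening from 0.0 (shut) to 1.0 (fully open).
Only numpy, scipy, OpenCV 4.12 (cv2) and the standard library are available. Lean on these libraries where they do the work, as an engineer would, in place of code of your own. Each camera call takes 0.05 s, during which the arm holds its last target. There are 200 camera calls.

## Working session

There is one attempt and no reset: what is moved stays moved. The work goes in short steps, Python scripts to look and compute and a tool call to move; the robot and the scene stay as the last step left them, time stands still between calls to the robot, and variables do not carry over. Pictures are saved under pics/ and viewed, about 8 in all and at most 12, crops included, and the job is handed in when it is done.

Besides the shell and the picture viewer there is one more tool, called by a JSON object that holds its "op" and its "data", one argument or row to a line. drive_tool: Moves the arm, as the interface text tells. Its arguments: {"type":"object","properties":{"deltas":{"type":"array"},"jaw":{"type":"number"},"force":{"type":"number"}},"required":["deltas"]}

```bash
ls; mkdir -p pics
python3 - <<'E'
from rig import r,cams,job
import cv2,numpy as np
print(r.sense(), r.tcp_to_tips)
ims=[]
for n in("scene","top"):
    p,d=cams.grab_frame(n); c=cams.camera_params(n); print(n,c)
    np.savez(f"pics/{n}0.npz",p=p,d=d,**{k:np.array(v) for k,v in c.items()})
    cv2.imwrite(f"pics/{n}0.png",cv2.resize(p[:,:,::-1],(800,600)))
E
```

```text
pics
{'clock': 0.0, 'qpos': array([ 1.17659075e+00,  3.53637799e-01,  1.63417232e+00, -1.63526907e-05,
        1.15520678e+00, -2.38399865e-03]), 'qvel': array([ 9.99210916e-04, -1.86011353e-03,  1.35347804e-03,  9.74971589e-04,
        6.14152497e-05, -2.51129227e-04]), 'joint_efforts': array([-3.91617621e-03, -6.05250835e+01, -3.42054391e+01, -2.89136506e-04,
        9.45301610e-03, -1.95137687e-06]), 'eef_pos': array([238.46349628, 577.14901831, 211.65183426]), 'tcp_rot': array([-3.14016838e+00,  1.15558657e-05,  2.74977769e+00]), 'contact_force': array([-0.1026611 ,  0.16216211, -0.81229425]), 'wrist_torque': array([ 0.0175537 , -0.00284831,  0.0581706 ]), 'opening': 1.0010462028671852} 17.0
scene {'fx': 488.39325567577276, 'fy': 488.39325567577276, 'cx': 254.3052738546621, 'cy': 193.24454892124697, 'R': array([[ 0.65369928, -0.756654  ,  0.01232776],
       [-0.56360637, -0.49766052, -0.65930408],
       [ 0.50500011,  0.42403859, -0.75177534]]), 't': array([-300.33307359,  442.32131482, 1102.55070146])}
top {'fx': 379.95090834816466, 'fy': 379.95090834816466, 'cx': 248.38475114230272, 'cy': 194.28611660115664, 'R': array([[ 0.02083186, -0.99977723, -0.00339619],
       [-0.99722772, -0.02053578, -0.07152035],
       [ 0.07143468,  0.00487668, -0.99743336]]), 't': array([  62.57596003,  588.59390227, 1241.46136277])}
```

View pics/scene0.png

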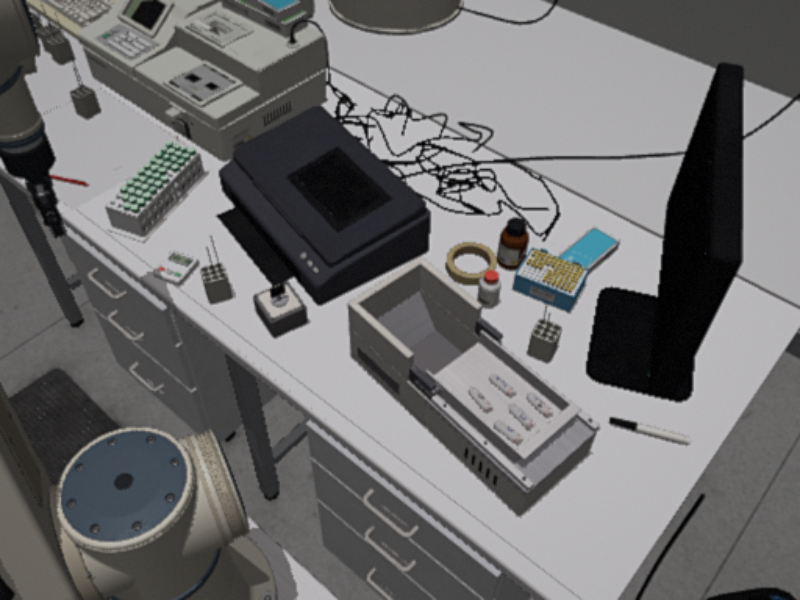

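View pics/top0.png

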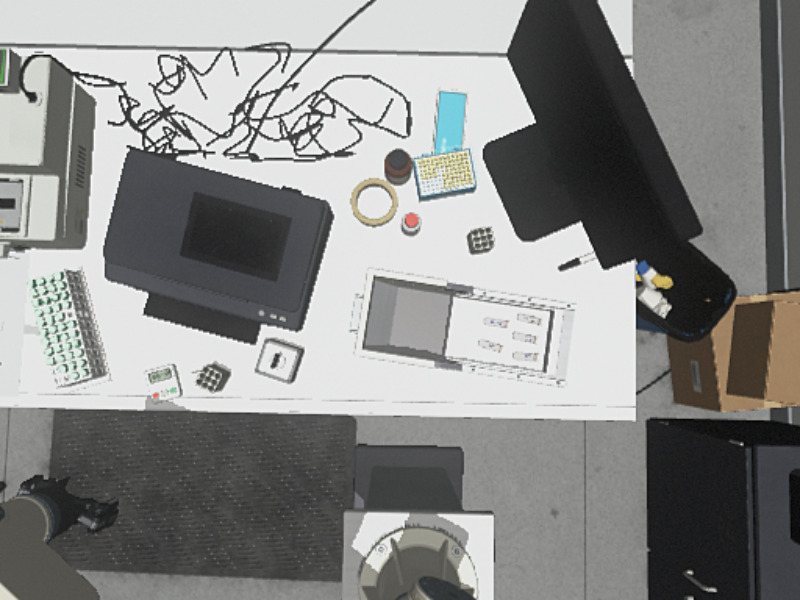

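Scene and top show the feeder with its x axis near world +y, hopper at top (405,315), jaws near (458,290) and (452,367). The tray lip is near (567,340), the key box at (279,360), and the blocks at (212,376) and (481,240).

```bash
cat > h.py <<'E'
import numpy as np,cv2
def pts(p):
    d=p['d'].astype(float); v,u=np.mgrid[:384,:512]
    c=np.stack([(u-p['cx'])/p['fx']*d,(v-p['cy'])/p['fy']*d,d],-1)
    W=(c-p['t'])@p['R']; W[d<=0]=np.nan
    return W
def ray(p,u,v,z):
    d=p['R'].T@np.array([(u-p['cx'])/p['fx'],(v-p['cy'])/p['fy'],1.]); o=-p['R'].T@p['t']
    return o+d*(z-o[2])/d[2]
def rect(P):
    (c,s,a)=cv2.minAreaRect(P[:,:2].astype(np.float32)); return np.round(c,1),np.round(s,1),round(a,2),len(P)
E
python3 - <<'E'
from h import *
p=dict(np.load('pics/top0.npz')); W=pts(p)
def reg(u0,u1,v0,v1,z0,z1,name):
    S=W[v0:v1,u0:u1]; m=(S[...,2]>z0)&(S[...,2]<z1); k=max
    n,l,st,_=cv2.connectedComponentsWithStats(m.astype(np.uint8))
    for i in range(1,n):
        if st[i,4]>12: print(name,rect(S[l==i]),'z',np.median(S[l==i][:,2]).round(1), st[i,:4]+[u0,v0,0,0])
reg(220,375,168,252,140,175,'hopwall')
reg(220,375,168,252,115,135,'tray/wall')
reg(220,375,168,252,96,106,'rail')
reg(220,375,168,252,84,95,'deck')
reg(155,200,210,250,40,60,'box'); reg(155,200,210,250,70,100,'key')
reg(120,155,225,260,30,160,'blk'); reg(295,320,140,165,30,160,'blk b')
reg(55,215,90,215,20,200,'black')
print(np.nanmax(W[0:250,320:460,2]))
q=dict(np.load('pics/scene0.npz'))
a=cv2.resize(p['p'][170:250,220:375],(775,400),interpolation=2); b=cv2.resize(p['p'][205:255,150:205],(440,400),interpolation=2)[:,:]
cv2.imwrite('pics/c1.png',cv2.resize(np.vstack([a,np.hstack([b,np.zeros((400,335,3),np.uint8)])]),(775,600))[:,:,::-1])
E
```

```text
hopwall (array([552.9,  50.4]), array([154.8, 169.9]), 82.21, 737) z 153.6 [227 172  60  64]
tray/wall (array([615.5, -57.7]), array([63.5, 12.2]), 82.31, 76) z 125.4 [281 181  22   7]
tray/wall (array([ 517.7, -142.9]), array([233.8, 147.4]), 82.55, 538) z 123.7 [278 188  83  53]
rail (array([ 596.6, -196.9]), array([206.1,  12.4]), 82.08, 245) z 100.1 [303 185  66  14]
rail (array([ 556.8, -210. ]), array([57.7, 19.7]), 71.39, 48) z 102.9 [331 201  18   9]
rail (array([ 547.7, -128.6]), array([15.4, 32.7]), 1.51, 30) z 104.0 [308 204  12   6]
rail (array([ 520.9, -181.2]), array([15.6, 32.2]), 1.04, 25) z 102.6 [325 213  12   6]
rail (array([ 505.6, -111.4]), array([29.3, 10.8]), 25.3, 22) z 101.8 [305 216   7  10]
rail (array([ 483.1, -197.7]), array([15. , 49.2]), 5.82, 44) z 104.2 [328 225  17   6]
rail (array([ 444.5, -175.9]), array([203.7,  12. ]), 82.38, 248) z 99.6 [296 234  66  14]
deck (array([ 526.3, -145. ]), array([197.5, 122. ]), 82.47, 1755) z 92.3 [285 190  68  48]
deck (array([ 594.1, -164.4]), array([53.5,  2.6]), 82.34, 18) z 89.3 [316 191  18   3]
deck (array([ 
[... 355 characters left out ...]
301.1]), array([ 5.9, 27.4]), 71.65, 26) z 88.2 [173 227   6   9]
blk (array([423.1, 438.8]), array([45.2, 46.2]), 63.43, 233) z 55.9 [125 234  20  18]
blk b (array([ 725.1, -117.6]), array([45.1, 46.4]), 13.69, 193) z 56.5 [300 145  17  17]
black (array([877.9, 730.4]), array([  6. , 100.3]), 89.91, 65) z 26.8 [55 90  3 30]
black (array([718.1, 452.1]), array([470. , 390.6]), 75.99, 12991) z 120.0 [ 66  90 148 125]
black (array([910. , 398.7]), array([35.4, 75.1]), 3.07, 105) z 45.1 [142  90  24  12]
black (array([910.4, 242.2]), array([98.5, 38.7]), 88.02, 152) z 50.2 [185  90  30  14]
black (array([521.3, 709.7]), array([28.1,  5.9]), 13.51, 19) z 30.4 [ 55 206   3   9]
458.60078244018575
```

View pics/c1.png

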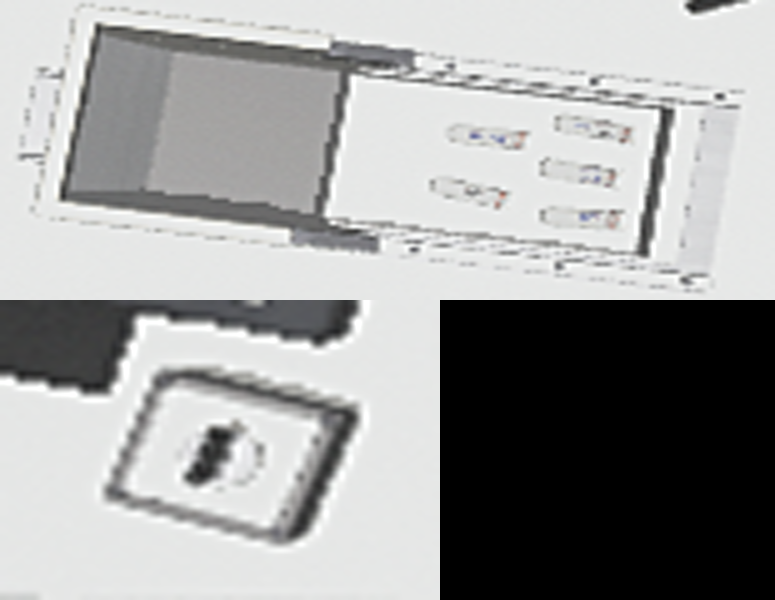

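The crop shows the tray with five tubes lying along its length: crop centres (487,137), (593,128), (578,175), (468,190), (580,217). The jaws are at (372,54) and (335,240) and the key grip at (207,455). I'll put everything in the feeder frame.

```bash
cat >> h.py <<'E'
psi=np.radians(82.25); O=np.array([539.7,-46.1])
X=np.array([np.cos(psi),np.sin(psi)]); Y=np.array([-X[1],X[0]])
def ff(P): P=np.asarray(P)[...,:2]-O; return np.stack([P@X,P@Y],-1)
def wf(x,y): return O+x*X+y*Y
def go(s,tgt,z,yaw): # remaining shift in tool axes (cm) and roll
    R=cv2.Rodrigues(np.array([0,0,s['tcp_rot'][2]]))[0]@np.diag([1,-1,-1])
    d=R.T@(np.array([tgt[0],tgt[1],z])-s['eef_pos']); a=(s['tcp_rot'][2]-yaw+np.pi)%(2*np.pi)-np.pi
    return np.round(d/10,2),round(a,3)
E
python3 - <<'E'
from h import *
p=dict(np.load('pics/top0.npz')); W=pts(p); F=ff(W); z=W[...,2]
m=(F[...,0]>-260)&(F[...,0]<-50)&(abs(F[...,1])<70)&(z>116)&(z<132)
f=F[m]; 
print('tray hi pts x', np.percentile(f[:,0],[0,1,50,99,100]).round(1),'y',np.percentile(f[:,1],[0,1,99,100]).round(1), len(f))
lip=f[f[:,0]<f[:,0].min()+22]; 
for s in(1,-1):
    for a,b in((-190,-140),(-110,-60)):
        w=f[(s*f[:,1]>50)&(f[:,0]>a)&(f[:,0]<b)]; print(s,a,np.median(w[:,1]) if len(w) else None,len(w))
    l=lip[s*lip[:,1]>20]; print('lip min x',s,np.sort(l[:,0])[:3].round(1))
for q in [(487,137),(593,128),(578,175),(468,190),(580,217)]:
    print('tube',ff(ray(p,220+q[0]/5,170+q[1]*.2667,101)).round(0))
for n,q in dict(jawF=(372,54),jawN=(335,240)).items(): print(n,ff(ray(p,220+q[0]/5,170+q[1]*.2667,118)).round(0))
# tube via depth: z 100..112 inside the tray
m=(F[...,0]>-210)&(F[...,0]<0)&(abs(F[...,1])<55)&(z>99)&(z<113)
n,l,st,_=cv2.connectedComponentsWithStats(m.astype(np.uint8),connectivity=8)
for i in range(1,n):
    g=F[l==i]; print('t',g.mean(0).round(0),g.min(0).round(0),g.max(0).round(0),len(g))
from rig import r
s=r.sense(); print(go(s,wf(-150,65),212,psi), wf(-150,65))
E
```

```text
tray hi pts x [-215.9 -214.7 -200.1  -53.4  -50.1] y [-65.3 -64.9  64.7  65. ] 417
1 -190 62.45647743933121 22
1 -110 62.91588650488316 22
lip min x 1 [-215.9 -215.4 -214.8]
-1 -190 -63.098682653718846 25
-1 -110 -62.600431061419826 26
lip min x -1 [-214.6 -214.5 -214.5]
tube [-93. -21.]
tube [-156.  -38.]
tube [-153.    2.]
tube [-87.  24.]
tube [-159.   36.]
jawF [-10. -76.]
jawN [-10.  78.]
t [-156.  -39.] [-181.  -47.] [-132.  -31.] 77
t [-40. -27.] [-40. -27.] [-40. -27.] 1
t [-115.  -35.] [-115.  -35.] [-115.  -35.] 1
t [-197.    2.] [-199.  -51.] [-194.   55.] 44
t [-29. -16.] [-29. -16.] [-29. -16.] 1
t [-92. -21.] [-116.  -29.] [-66. -15.] 75
t [-161.  -17.] [-161.  -17.] [-161.  -17.] 1
t [-45.   4.] [-45.   4.] [-45.   4.] 1
t [-153.   -1.] [-178.   -8.] [-128.    7.] 75
t [-59.  14.] [-59.  14.] [-59.  14.] 1
t [-88.  26.] [-113.   16.] [-62.  35.] 79
t [-181.   17.] [-181.   17.] [-181.   17.] 1
t [-57.  43.] [-57.  43.] [-57.  43.] 1
t [-125.   35.] [-125.   35.] [-125.   35.] 1
t [-158.   36.] [-184.   28.] [-134.   44.] 77
(array([-4.916e+01, -6.227e+01, -3.000e-02]), np.float64(1.314)) [ 455.06607713 -185.96457414]
```

Tray is 31 mm short of home (lip at −215). The +y wall between the rear and front tubes, at feeder x ≈ −115, is free for a pinch grip. The jaw axis will run across the tray, so the tray can pivot in the grip.

{"op": "drive_tool", "data": {
  "deltas": [
    [-2.43,-2.94,-0.3,0],
    [-2.43,-2.94,-0.3,0],
    [-2.43,-2.94,-0.3,0],
    [-2.43,-2.94,-0.3,0],
    [-2.43,-2.94,0,0],
    [-2.43,-2.94,0,0],
    [-2.43,-2.94,0,0],
    [-2.43,-2.94,0,0],
    [-2.43,-2.94,0,0],
    [-2.43,-2.94,0,0]
  ],
  "jaw": 0.76,
  "force": 20
}}

```text
clock: 0.93
eef_pos: [350.9, 211.3, 224.3]
tcp_rot: [-3.142, 0.0, 2.75]
contact_force: [0.6, 0.7, -0.3]
opening: 0.241
```

{"op": "drive_tool", "data": {
  "deltas": [
    [-2.43,-2.94,0,0],
    [-2.43,-2.94,0,0],
    [-2.43,-2.94,0,0],
    [-2.43,-2.94,0,0],
    [-2.43,-2.94,0,0],
    [-2.43,-2.94,0,0],
    [-2.43,-2.94,0,0],
    [-2.43,-2.94,0,0],
    [-2.43,-2.94,0,0],
    [-2.43,-2.94,0,0]
  ]
}}

```text
clock: 1.77
eef_pos: [463.2, -153.4, 224.2]
tcp_rot: [3.142, -0.0, 2.749]
contact_force: [2.0, 0.4, -0.4]
opening: 0.241
```

{"op": "drive_tool", "data": {
  "deltas": [
    [0,0,0,0.12],
    [0,0,0,0.12],
    [0,0,0,0.12],
    [0,0,0,0.12],
    [0,0,0,0.12],
    [0,0,0,0.12],
    [0,0,0,0.12],
    [0,0,0,0.12],
    [0,0,0,0.12],
    [0,0,0,0.12],
    [0,0,0,0.114],
    [0,0,0,0]
  ]
}}

```text
clock: 2.77
eef_pos: [463.1, -151.3, 224.1]
tcp_rot: [-3.141, -0.0, 1.431]
contact_force: [-0.1, -0.0, 0.1]
opening: 0.239
```

Run:
```python
from h import *
from rig import r,cams
s=r.sense(); print(s['clock'],s['eef_pos'],s['tcp_rot'],s['opening'],go(s,wf(-115,63),122,psi))
p,d=cams.grab_frame('wrist'); c=cams.camera_params('wrist')
np.savez('pics/w1.npz',p=p,d=d,**{k:np.array(v) for k,v in c.items()})
q=dict(np.load('pics/w1.npz')); W=pts(q); F=ff(W); z=W[...,2]
m=(z>116)&(z<132)&(abs(F[...,0]+115)<45)&(F[...,1]>45)&(F[...,1]<75)
print(m.sum(), np.percentile(F[m],[1,50,99],axis=0) if m.any() else '')
cv2.imwrite('pics/w1.png',p[:,:,::-1])
```

```text
2.7667 [ 463.07383747 -151.3060592   224.14742313] [-3.14109116e+00 -8.64205699e-05  1.43063288e+00] 0.2392865393578378 (array([-0.04, -0.13, 10.21]), np.float64(-0.005))
540 [[-159.26050379   59.27047982]
 [-112.43339421   61.17731984]
 [ -70.85697693   63.51585455]]
```

View pics/w1.png

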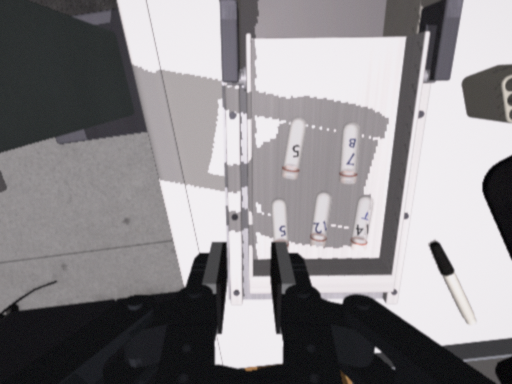

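Wrist view: the tray's +y wall runs at column ≈246, midway between the fingers (columns 212 and 285). The slot beside tube "5" is clear, so I'll descend and grip.

{"op": "drive_tool", "data": {
  "deltas": [
    [0,0,2,0],
    [0,0,2,0],
    [0,0,2,0],
    [0,0,1.5,0],
    [0,0,1.2,0],
    [0,0,0.8,0],
    [0,0,0.7,0],
    [0,0,0,0]
  ]
}}

```text
clock: 3.48
eef_pos: [462.7, -151.2, 121.3]
tcp_rot: [-3.14, -0.0, 1.438]
contact_force: [-0.3, 1.0, -0.4]
opening: 0.242
```

{"op": "drive_tool", "data": {
  "deltas": [
    [0,0,0,0],
    [0,0,0,0],
    [0,0,0,0],
    [0,0,0,0]
  ],
  "jaw": 1,
  "force": 25
}}

```text
clock: 3.82
eef_pos: [463.7, -151.5, 123.0]
tcp_rot: [3.141, 0.0, 1.436]
contact_force: [0.6, 0.7, -0.3]
opening: -0.0
```

Run:
```python
from h import *
from rig import r,cams
print(r.sense()['opening'])
ims=[]
p,d=cams.grab_frame('wrist'); q,dd=cams.grab_frame('scene')
b=cv2.resize(q[215:330,215:385],(568,384),interpolation=2)
cv2.imwrite('pics/w2.png',cv2.resize(np.hstack([p,b]),(800,284))[:,:,::-1])
c=cams.camera_params('wrist')
W=pts(dict(d=d,**{k:np.array(v) for k,v in c.items()})); F=ff(W); z=W[...,2]
for a in(-105,-85,-65):
    m=(z>108)&(z<135)&(abs(F[...,0]-a)<8)&(F[...,1]>45)&(F[...,1]<75); print(a,m.sum(),np.percentile(F[m][:,1],[5,50,95]).round(1),np.percentile(z[m],[5,50,95]).round(1))
```

```text
-0.000399067935222004
-105 225 [59.8 61.4 63.4] [122.4 123.4 124.5]
-85 246 [59.9 61.4 63.4] [122.2 123.4 124.3]
-65 263 [60.  61.4 63.3] [122.3 123.3 124.5]
```

View pics/w2.png

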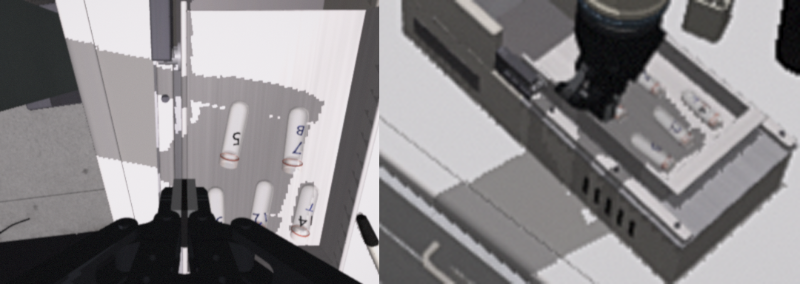

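The fingertips are at the wall (wrist picture column ≈183), with the wall apparently running between the pads. The opening reading can't tell me if it's held, so I'll try the push.

{"op": "drive_tool", "data": {
  "deltas": [
    [0.3,0,0,0],
    [0.4,0,0,0],
    [0.4,0,0,0],
    [0.4,0,0,0],
    [0.3,0,0,0],
    [0.2,0,0,0],
    [0,0,0,0]
  ]
}}

```text
clock: 4.5
eef_pos: [466.1, -131.1, 122.4]
tcp_rot: [3.142, -0.0, 1.436]
contact_force: [0.3, -0.3, 0.1]
opening: -0.003
```

```bash
cat > tray.py <<'E'
from h import *
from rig import r,cams
s=r.sense(); print(s['clock'].__round__(2),'tool ff',ff(s['eef_pos']).round(1),s['eef_pos'][2].round(1),s['contact_force'].round(1))
p,d=cams.grab_frame('top'); c=cams.camera_params('top')
W=pts(dict(d=d,**{k:np.array(v) for k,v in c.items()})); F=ff(W); z=W[...,2]
m=(F[...,0]>-260)&(F[...,0]<-140)&(abs(F[...,1])<70)&(z>116)&(z<200)
f=F[m]; print('lip x',np.sort(f[:,0])[:3].round(1),[np.sort(f[k*f[:,1]>20][:,0])[:3].round(1) for k in(1,-1)])
E
python3 tray.py
```

```text
4.5 tool ff [-94.1  61.5] 122.4 [ 0.3 -0.3  0.1]
lip x [-214.7 -214.4 -214.4] [array([], dtype=float64), array([-214.7, -214.4, -214.1])]
```

Run:
```python
from h import *
from rig import r,cams
p,d=cams.grab_frame('wrist'); c=cams.camera_params('wrist')
q=dict(d=d,**{k:np.array(v) for k,v in c.items()}); W=pts(q)
a=cv2.resize(p[210:384,170:310],(480,597),interpolation=cv2.INTER_NEAREST)
cv2.imwrite('pics/w3.png',np.clip(a.astype(float)*1.8,0,255).astype(np.uint8)[:,:,::-1])
s=r.sense()
for dz in(-30,0,17):
    X_=s['eef_pos']+[0,0,-dz]; k=q['R']@X_+q['t']; print(dz,k[2].round(0),k[0]/k[2]*q['fx']+q['cx'],k[1]/k[2]*q['fy']+q['cy'])
for v in range(230,384,14): print(v,[ (u,int(d[v,u])) for u in range(226,268,5)])
```

```text
-30 149.0 249.31916282941236 271.7841804175457
0 177.0 249.25371322129746 240.97448225624615
17 193.0 249.22518960343365 227.5472963316445
230 [(226, 200), (231, 200), (236, 202), (241, 210), (246, 175), (251, 172), (256, 206), (261, 207), (266, 207)]
244 [(226, 202), (231, 202), (236, 151), (241, 150), (246, 151), (251, 151), (256, 151), (261, 152), (266, 210)]
258 [(226, 146), (231, 148), (236, 138), (241, 138), (246, 138), (251, 138), (256, 139), (261, 140), (266, 147)]
272 [(226, 136), (231, 136), (236, 130), (241, 129), (246, 129), (251, 128), (256, 129), (261, 129), (266, 135)]
286 [(226, 115), (231, 118), (236, 118), (241, 122), (246, 121), (251, 121), (256, 122), (261, 117), (266, 118)]
300 [(226, 110), (231, 111), (236, 110), (241, 111), (246, 123), (251, 123), (256, 111), (261, 110), (266, 111)]
314 [(226, 104), (231, 104), (236, 103), (241, 110), (246, 125), (251, 125), (256, 110), (261, 103), (266, 105)]
328 [(226, 91), (231, 91), (236, 95), (241, 114), (246, 127), (251, 126), (256, 114), (261, 97), (266, 91)]
342 [(226, 85), (231, 87), (236, 97), (241, 116), (246, 239), (251, 195), (256, 116), (261, 98), (266, 86)]
356 [(226, 81), (231, 88), (236, 99), (241, 114), (246, 242), (251, 199), (256, 113), (261, 98), (266, 86)]
370 [(226, 79), (231, 86), (236, 87), (241, 87), (246, 246), (251, 201), (256, 86), (261, 86), (266, 87)]
```

View pics/w3.png

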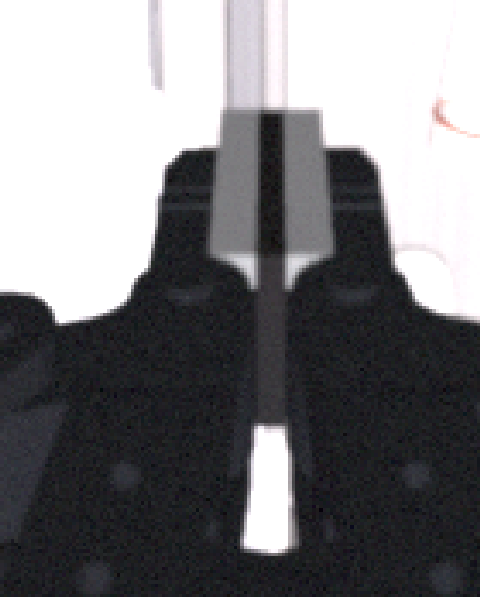

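Run:
```python
from h import *
from rig import r,cams
s=r.sense(); print(s['eef_pos'],s['opening'])
def cap(n):
    p,d=cams.grab_frame(n); c=cams.camera_params(n); return p,dict(d=d,**{k:np.array(v) for k,v in c.items()})
p,q=cap('wrist'); W=pts(q); F=ff(W)-ff(s['eef_pos']); print('fx',q['fx'],'cam',-q['R'].T@q['t'],q['R'][2])
for u in(240,257):
    for v in range(222,300,6): print(u,v,F[v,u].round(1),W[v,u,2].round(1),p[v,u])
p,q=cap('scene'); W=pts(q); D=W[...,:2]-s['eef_pos'][:2]
m=(np.hypot(D[...,0],D[...,1])<35)&(p.sum(-1)<200)&(W[...,2]>60)
print('scene dark z near tool',np.percentile(W[m][:,2],[0,2,5,20,50]).round(1),m.sum())
i=np.argwhere(m); o=i[np.argsort(W[m][:,2])[:12]]
for v,u in o: print(u,v,W[v,u].round(1),p[v,u])
```

```text
[ 466.02999617 -131.45230977  122.39497264] -0.0015786093334194025
fx 338.6144502721693 cam [476.57856438 -52.41345346 282.55977018] [-0.04351819 -0.31053871 -0.94956405]
240 222 [-3.4  5.7] 89.8 [120 116 120]
240 228 [-7.6  5.7] 89.4 [120 115 120]
240 234 [-11.9   5.8] 89.0 [119 115 120]
240 240 [-16.2   5.8] 88.7 [114 111 116]
240 246 [9.7 4.1] 147.1 [70 70 72]
240 252 [9.6 4. ] 152.5 [69 69 69]
240 258 [10.6  3.8] 159.3 [68 67 68]
240 264 [11.   3.7] 164.8 [69 69 71]
240 270 [9.9 3.6] 167.4 [69 69 71]
240 276 [10.6  3.5] 172.7 [69 68 71]
240 282 [10.6  3.4] 176.8 [73 72 73]
240 288 [8.7 3.4] 177.7 [82 81 83]
240 294 [11.4  3.2] 185.1 [16 17 18]
257 222 [-1.9 -4.7] 93.3 [157 152 154]
257 228 [-6.  -4.8] 93.0 [159 152 154]
257 234 [-10.3  -4.8] 92.5 [159 153 155]
257 240 [-13.8  -4.8] 93.5 [153 147 150]
257 246 [10.3 -3.4] 148.1 [71 69 72]
257 252 [10.1 -3.3] 153.3 [69 68 71]
257 258 [10.3 -3.1] 158.9 [67 67 68]
257 264 [10.5 -3. ] 163.9 [68 68 68]
257 270 [10.5 -2.9] 168.4 [69 68 70]
257 276 [10.4 -2.8] 172.4 [69 68 70]
257 282 [10.5 -2.7] 176.6 [71 69 72]
257 288 [ 8.2 -2.8] 177.0 [78 78 81]
257 294 [11.6 -2.5] 185.3 [17 15 18]
scene dark z near tool [ 62.2  69.3  79.  110.9 198.5] 583
293 281 [ 445.3 -139.1   62.2] [66 64 63]
292 281 [ 443.1 -137.5   63.3] [64 64 62]
292 279 [ 447.3 -134.2   64. ] [68 66 63]
292 280 [ 444.8 -136.2   64.5] [66 64 62]
293 280 [ 446.3 -138.1   64.7] [66 64 61]
288 275 [ 449.4 -119.8   64.8] [67 66 65]
289 277 [ 446.3 -125.4   65.1] [66 65 63]
291 278 [ 447.  -131.1   65.8] [67 64 62]
290 276 [ 448.8 -126.3   67.8] [67 67 63]
289 276 [ 447.2 -124.5   67.8] [66 65 63]
293 279 [ 446.6 -137.6   68.6] [67 65 62]
289 275 [ 448.9 -123.    69. ] [66 65 63]
```

Per the wrist depth the closed fingertips are at z ≈ 145. That is 22 mm above the reported TCP, not 17 mm below it, so the real tips are about 40 mm higher than the stated geometry. This also explains why they closed on nothing. I'll go back, open, descend further and check the tip height with the camera.

{"op": "drive_tool", "data": {
  "deltas": [
    [-0.7,0,0,0],
    [-0.7,0,0,0],
    [-0.6,0,0,0],
    [0,0,0,0],
    [0,0,0.7,0],
    [0,0,0.8,0],
    [0,0,0.8,0],
    [0,0,0.7,0],
    [0,0,0,0]
  ],
  "jaw": 0.76
}}

```text
clock: 5.45
eef_pos: [462.1, -150.8, 90.5]
tcp_rot: [-3.139, -0.001, 1.436]
contact_force: [-0.5, -0.3, -0.6]
opening: 0.244
```

```bash
cat > fing.py <<'E'
from h import *
from rig import r,cams
s=r.sense(); print(s['clock'],s['eef_pos'],s['opening'],s['contact_force'].round(1),'ff',ff(s['eef_pos']).round(1))
p,d=cams.grab_frame('wrist'); c=cams.camera_params('wrist'); q=dict(d=d,**{k:np.array(v) for k,v in c.items()}); W=pts(q); F=ff(W)-ff(s['eef_pos'])
m=(abs(F[...,0]-10.5)<2.5)&(abs(F[...,1])<30)&(p.max(-1)<110)&(W[...,2]>s['eef_pos'][2]-25)&(W[...,2]<s['eef_pos'][2]+45)
for sg in(1,-1):
    k=m&(sg*F[...,1]>0); f=F[k]; print('finger',sg,'y',np.percentile(f[:,1],[2,50,98]).round(1),'z lowest',np.sort(W[k][:,2])[:4].round(1))
A=ff(W); z=W[...,2]
m=(z>116)&(z<132)&(abs(F[...,0]-45)<25)&(A[...,1]>45)&(A[...,1]<75); print('wall y',np.percentile(A[m][:,1],[5,50,95]).round(1),m.sum())
E
python3 fing.py
```

```text
5.45 [ 462.05284812 -150.78809297   90.46233581] 0.2436421423612621 [-0.5 -0.3 -0.6] ff [-114.2   62.8]
finger 1 y [ 6.1 13.1 16.5] z lowest [90.7 97.8 98.2 99.3]
finger -1 y [-16.9 -13.5 -10.4] z lowest [111.3 111.7 112.  112. ]
wall y [59.4 61.  62.9] 1241
```

{"op": "drive_tool", "data": {
  "deltas": [
    [0,0,0.3,0],
    [0,0,0.2,0],
    [0,0,0,0]
  ]
}}

```text
clock: 5.75
eef_pos: [463.3, -151.3, 87.2]
tcp_rot: [-3.141, -0.0, 1.436]
contact_force: [-0.2, 0.5, 0.5]
opening: 0.242
```

{"op": "drive_tool", "data": {
  "deltas": [
    [0,0,0,0],
    [0,0,0,0],
    [0,0,0,0],
    [0,0,0,0]
  ],
  "jaw": 1,
  "force": 25
}}

```text
clock: 6.08
eef_pos: [463.4, -151.4, 87.6]
tcp_rot: [3.141, 0.0, 1.436]
contact_force: [0.7, 0.3, 0.9]
opening: 0.039
```

{"op": "drive_tool", "data": {
  "deltas": [
    [0.3,0,0,0],
    [0.4,0,0,0],
    [0.4,0,0,0],
    [0.4,0,0,0],
    [0.3,0,0,0],
    [0.2,0,0,0],
    [0,0,0,0]
  ]
}}

```text
clock: 6.67
eef_pos: [466.3, -131.1, 87.6]
tcp_rot: [3.141, -0.0, 1.436]
contact_force: [0.2, -0.6, 4.9]
opening: 0.036
```

```bash
python3 tray.py
```

```text
6.67 tool ff [-94.1  61.2] 87.6 [ 0.2 -0.6  4.9]
lip x [-196.5 -195.8 -195.5] [array([], dtype=float64), array([-196.5, -195.8, -195.5])]
```

Gripped (opening 0.04 = wall), and the tray moved with the tool: lip at −195.5, about 11 mm to go.

{"op": "drive_tool", "data": {
  "deltas": [
    [0.25,0,0,0],
    [0.3,0,0,0],
    [0.25,0,0,0],
    [0.15,0,0,0],
    [0,0,0,0]
  ]
}}

```text
clock: 7.13
eef_pos: [467.5, -122.2, 87.6]
tcp_rot: [3.141, 0.0, 1.436]
contact_force: [-0.5, -3.4, 5.5]
opening: 0.04
```

{"op": "drive_tool", "data": {
  "deltas": [
    [0.15,0,0,0],
    [0.15,0,0,0],
    [0,0,0,0]
  ]
}}

```text
clock: 7.38
eef_pos: [467.9, -119.4, 87.6]
tcp_rot: [3.141, 0.001, 1.436]
contact_force: [0.2, -5.6, 4.7]
opening: 0.038
```

{"op": "drive_tool", "data": {
  "deltas": [
    [0.15,0,0,0],
    [0,0,0,0]
  ]
}}

```text
clock: 7.55
eef_pos: [468.3, -119.2, 87.6]
tcp_rot: [3.14, 0.003, 1.437]
contact_force: [-1.1, -12.9, 2.7]
opening: 0.038
```

```bash
python3 tray.py
```

```text
7.55 tool ff [-82.   60.9] 87.6 [ -1.1 -12.9   2.7]
lip x [-183.7 -183.4 -183.1] [array([], dtype=float64), array([-183.4, -183.1, -183. ])]
```

Home: the stop is felt (13 N) and the lip is at −183.5. Now I'll lift along the arc about the pins.

{"op": "drive_tool", "data": {
  "deltas": [
    [0.05,0,-0.43,0],
    [0.05,0,-0.43,0],
    [0.09,0,-0.42,0],
    [0.09,0,-0.42,0],
    [0,0,0,0]
  ]
}}

```text
clock: 8.02
eef_pos: [467.6, -114.9, 104.1]
tcp_rot: [-3.14, 0.0, 1.436]
contact_force: [-0.4, -5.0, -6.8]
opening: 0.038
```

```bash
cat > tilt.py <<'E'
from h import *
from rig import r,cams
import sys
s=r.sense(); print(round(s['clock'],2),'tool ff',ff(s['eef_pos']).round(1),s['eef_pos'][2].round(1),s['contact_force'].round(1),s['opening'].round(3))
p,d=cams.grab_frame('top'); c=cams.camera_params('top'); q=dict(d=d,**{k:np.array(v) for k,v in c.items()})
W=pts(q); F=ff(W); z=W[...,2]
# floor of the tray, -y half away from gripper: profile of z along x
for lo in range(-200,40,20):
    m=(F[...,0]>=lo)&(F[...,0]<lo+20)&(F[...,1]>-58)&(F[...,1]<-5)
    if m.any(): print((lo+10,*np.percentile(z[m],[10,50,95]).round(0)),end=' ')
m=(F[...,1]<-58)&(F[...,1]>-66)&(F[...,0]<-20)&(F[...,0]>-200)&(z>108); a=np.polyfit(F[m][:,0],z[m],1); print('\nwall slope deg',np.degrees(np.arctan(a[0])).round(1))
f=F[m];print('rearmost',f[:,0].min().round(1),z[m].max().round(1))
if len(sys.argv)>1: cv2.imwrite(sys.argv[1],cv2.resize(p[165:250,220:375],(775,425),interpolation=2)[:,:,::-1])
E
python3 tilt.py
```

```text
Traceback (most recent call last):
  File "tilt.py", line 4, in <module>
    s=r.sense(); print(round(s['clock'],2),'tool ff',ff(s['eef_pos']).round(1),s['eef_pos'][2].round(1),s['contact_force'].round(1),s['opening'].round(3))
                                                                                                                                    ^^^^^^^^^^^^^^^^^^
AttributeError: 'float' object has no attribute 'round'
```

```bash
sed -i "s/,s\['opening'\].round(3)/,s['opening']/" tilt.py; python3 tilt.py
```

```text
8.02 tool ff [-77.9  62.2] 104.1 [-0.4 -5.  -6.8] 0.038240903063315845
(-190, np.float64(87.0), np.float64(90.0), np.float64(93.0)) (-170, np.float64(120.0), np.float64(152.0), np.float64(156.0)) (-150, np.float64(116.0), np.float64(119.0), np.float64(132.0)) (-130, np.float64(113.0), np.float64(117.0), np.float64(131.0)) (-110, np.float64(109.0), np.float64(114.0), np.float64(127.0)) (-90, np.float64(106.0), np.float64(109.0), np.float64(120.0)) (-70, np.float64(103.0), np.float64(107.0), np.float64(122.0)) (-50, np.float64(99.0), np.float64(103.0), np.float64(118.0)) (-30, np.float64(96.0), np.float64(99.0), np.float64(106.0)) (-10, np.float64(92.0), np.float64(96.0), np.float64(100.0)) (10, np.float64(89.0), np.float64(92.0), np.float64(97.0)) (30, np.float64(11.0), np.float64(14.0), np.float64(93.0)) 
wall slope deg -8.0
rearmost -178.4 156.4
```

Tilting works: the floor slopes about 10° and forces are small. Continuing to about 45°.

{"op": "drive_tool", "data": {
  "deltas": [
    [0.14,0,-0.41,0],
    [0.14,0,-0.41,0],
    [0.18,0,-0.39,0],
    [0.18,0,-0.39,0],
    [0.22,0,-0.37,0],
    [0.22,0,-0.37,0],
    [0,0,0,0]
  ]
}}

```text
clock: 8.65
eef_pos: [469.5, -103.4, 128.2]
tcp_rot: [-3.141, -0.001, 1.436]
contact_force: [-0.3, 0.8, -7.2]
opening: 0.04
```

```bash
python3 tilt.py
```

```text
8.65 tool ff [-66.2  61.8] 128.2 [-0.3  0.8 -7.2] 0.04035367588757811
(-190, np.float64(87.0), np.float64(89.0), np.float64(92.0)) (-150, np.float64(164.0), np.float64(201.0), np.float64(207.0)) (-130, np.float64(153.0), np.float64(160.0), np.float64(174.0)) (-110, np.float64(145.0), np.float64(150.0), np.float64(166.0)) (-90, np.float64(133.0), np.float64(137.0), np.float64(155.0)) (-70, np.float64(123.0), np.float64(129.0), np.float64(145.0)) (-50, np.float64(112.0), np.float64(119.0), np.float64(136.0)) (-30, np.float64(102.0), np.float64(106.0), np.float64(116.0)) (-10, np.float64(92.0), np.float64(97.0), np.float64(103.0)) (10, np.float64(11.0), np.float64(85.0), np.float64(92.0)) (30, np.float64(10.0), np.float64(13.0), np.float64(16.0)) 
wall slope deg -27.8
rearmost -157.9 209.9
```

{"op": "drive_tool", "data": {
  "deltas": [
    [0.27,0,-0.35,0],
    [0.27,0,-0.35,0],
    [0.3,0,-0.32,0],
    [0.3,0,-0.32,0],
    [0.33,0,-0.29,0],
    [0.33,0,-0.29,0],
    [0,0,0,0],
    [0,0,0,0],
    [0,0,0,0]
  ]
}}

```text
clock: 9.45
eef_pos: [472.3, -86.3, 147.1]
tcp_rot: [3.141, -0.0, 1.436]
contact_force: [-1.6, -1.1, -5.3]
opening: 0.041
```

```bash
python3 tilt.py pics/t1.png
```

```text
9.45 tool ff [-48.9  61.4] 147.1 [-1.6 -1.1 -5.3] 0.040625329201221194
(-190, np.float64(86.0), np.float64(89.0), np.float64(92.0)) (-170, np.float64(86.0), np.float64(89.0), np.float64(93.0)) (-130, np.float64(216.0), np.float64(244.0), np.float64(250.0)) (-110, np.float64(184.0), np.float64(197.0), np.float64(244.0)) (-90, np.float64(165.0), np.float64(173.0), np.float64(181.0)) (-70, np.float64(146.0), np.float64(153.0), np.float64(162.0)) (-50, np.float64(124.0), np.float64(133.0), np.float64(143.0)) (-30, np.float64(106.0), np.float64(114.0), np.float64(123.0)) (-10, np.float64(86.0), np.float64(94.0), np.float64(104.0)) (10, np.float64(11.0), np.float64(77.0), np.float64(94.0)) (30, np.float64(11.0), np.float64(58.0), np.float64(81.0)) 
wall slope deg -44.7
rearmost -136.1 248.4
```

View pics/t1.png

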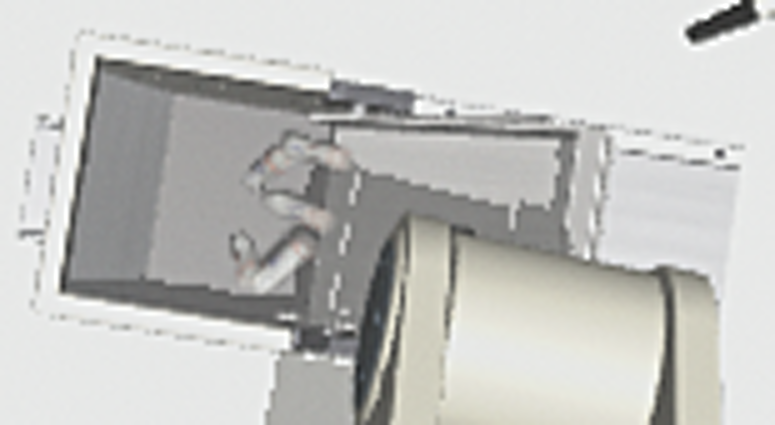

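Tilted 45°. Five tubes seem to lie in the hopper, at about (275,160), (325,150), (295,207), (240,245) and (290,262). I'll check from the wrist camera that none is still on the tray floor.

Run:
```python
from h import *
from rig import r,cams
p,d=cams.grab_frame('wrist'); q,dd=cams.grab_frame('scene')
b=cv2.resize(q[165:300,215:385],(484,384),interpolation=2)
cv2.imwrite('pics/w4.png',cv2.resize(np.hstack([p,b]),(800,308))[:,:,::-1])
```

```text
(no output)
```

View pics/w4.png

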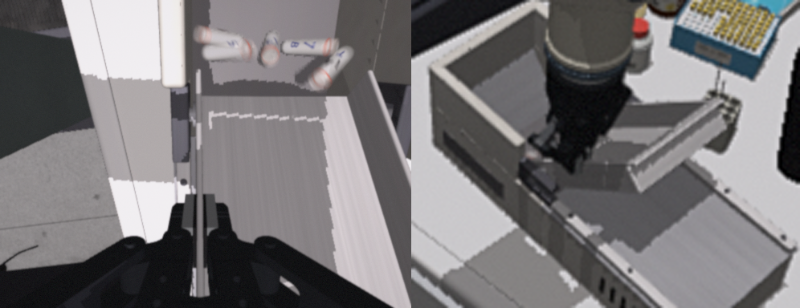

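Wrist view: the tray floor is empty and all five tubes lie beyond its edge, in the hopper at (213,33), (232,47), (270,47), (308,45) and (332,67). Lowering along the same arc.

{"op": "drive_tool", "data": {
  "deltas": [
    [-0.33,0,0.29,0],
    [-0.33,0,0.29,0],
    [-0.29,0,0.32,0],
    [-0.29,0,0.32,0],
    [-0.26,0,0.35,0],
    [-0.26,0,0.35,0],
    [-0.22,0,0.37,0],
    [-0.22,0,0.37,0],
    [-0.18,0,0.39,0],
    [-0.18,0,0.39,0],
    [0,0,0,0]
  ]
}}

```text
clock: 10.52
eef_pos: [468.9, -112.1, 112.0]
tcp_rot: [3.141, -0.0, 1.435]
contact_force: [-0.1, -1.2, -0.3]
opening: 0.037
```

```bash
python3 tilt.py
```

```text
10.52 tool ff [-74.9  61.3] 112.0 [-0.1 -1.2 -0.3] 0.036765333018121106
(-190, np.float64(92.0), np.float64(92.0), np.float64(92.0)) (-170, np.float64(136.0), np.float64(170.0), np.float64(174.0)) (-150, np.float64(130.0), np.float64(133.0), np.float64(137.0)) (-130, np.float64(123.0), np.float64(127.0), np.float64(132.0)) (-110, np.float64(117.0), np.float64(121.0), np.float64(126.0)) (-90, np.float64(111.0), np.float64(115.0), np.float64(119.0)) (-70, np.float64(105.0), np.float64(109.0), np.float64(113.0)) (-50, np.float64(99.0), np.float64(103.0), np.float64(108.0)) (-30, np.float64(94.0), np.float64(97.0), np.float64(102.0)) (-10, np.float64(87.0), np.float64(91.0), np.float64(96.0)) (10, np.float64(12.0), np.float64(84.0), np.float64(89.0)) (30, np.float64(10.0), np.float64(15.0), np.float64(26.0)) 
wall slope deg -15.9
rearmost -179.0 173.7
```

{"op": "drive_tool", "data": {
  "deltas": [
    [0,0,0.35,0],
    [0,0,0.35,0],
    [0,0,0.35,0],
    [0,0,0.3,0],
    [0,0,0.3,0],
    [0,0,0.25,0],
    [0,0,0.2,0],
    [0,0,0.1,0],
    [0,0,0,0]
  ]
}}

```text
clock: 11.32
eef_pos: [468.9, -112.3, 92.0]
tcp_rot: [3.141, 0.001, 1.436]
contact_force: [-7.7, -4.6, 24.4]
opening: 0.041
```

```bash
python3 tilt.py
```

```text
11.32 tool ff [-75.2  61.2] 92.0 [-7.7 -4.6 24.4] 0.04051381586774567
(-190, np.float64(86.0), np.float64(90.0), np.float64(124.0)) (-170, np.float64(93.0), np.float64(121.0), np.float64(127.0)) (-150, np.float64(90.0), np.float64(92.0), np.float64(96.0)) (-130, np.float64(89.0), np.float64(93.0), np.float64(96.0)) (-110, np.float64(90.0), np.float64(93.0), np.float64(96.0)) (-90, np.float64(90.0), np.float64(93.0), np.float64(96.0)) (-70, np.float64(90.0), np.float64(93.0), np.float64(96.0)) (-50, np.float64(90.0), np.float64(93.0), np.float64(98.0)) (-30, np.float64(90.0), np.float64(93.0), np.float64(96.0)) (-10, np.float64(90.0), np.float64(93.0), np.float64(96.0)) (10, np.float64(90.0), np.float64(93.0), np.float64(96.0)) (30, np.float64(11.0), np.float64(25.0), np.float64(96.0)) 
wall slope deg -0.6
rearmost -183.7 129.0
```

The tray is flat on the deck (profile 93 everywhere), lip at −183.7, so home. I'll ease the pressure, release and go up.

{"op": "drive_tool", "data": {
  "deltas": [
    [0,0,-0.1,0],
    [0,0,-0.1,0],
    [0,0,0,0]
  ]
}}

```text
clock: 11.62
eef_pos: [468.9, -112.1, 92.5]
tcp_rot: [3.141, 0.001, 1.436]
contact_force: [0.9, -5.9, -2.4]
opening: 0.034
```

{"op": "drive_tool", "data": {
  "deltas": [
    [0,0,0,0],
    [0,0,0,0],
    [0,0,0,0]
  ],
  "jaw": 0.76
}}

```text
clock: 11.87
eef_pos: [468.4, -111.4, 92.3]
tcp_rot: [-3.141, -0.0, 1.436]
contact_force: [0.1, -0.8, -0.4]
opening: 0.237
```

{"op": "drive_tool", "data": {
  "deltas": [
    [0,0,-0.6,0],
    [0,0,-1.5,0],
    [0,0,-3,0],
    [0,0,-4,0],
    [0,0,-4,0],
    [0,0,0,0]
  ]
}}

```text
clock: 12.37
eef_pos: [472.6, -112.5, 231.2]
tcp_rot: [3.131, 0.001, 1.436]
contact_force: [2.2, -0.3, -0.1]
opening: 0.242
```

```bash
python3 tilt.py
python3 - <<'E'
from h import *
from rig import r
s=r.sense(); print(s['qpos'],s['tcp_rot'],go(s,(462.9,301.1),190,np.radians(162.7)))
E
```

```text
12.37 tool ff [-74.8  57.6] 231.2 [ 2.2 -0.3 -0.1] 0.2416140290775077
(-190, np.float64(87.0), np.float64(90.0), np.float64(126.0)) (-170, np.float64(93.0), np.float64(122.0), np.float64(127.0)) (-150, np.float64(89.0), np.float64(93.0), np.float64(96.0)) (-130, np.float64(89.0), np.float64(92.0), np.float64(96.0)) (-110, np.float64(90.0), np.float64(93.0), np.float64(96.0)) (-90, np.float64(90.0), np.float64(93.0), np.float64(97.0)) (-70, np.float64(90.0), np.float64(93.0), np.float64(96.0)) (-50, np.float64(90.0), np.float64(92.0), np.float64(96.0)) (-30, np.float64(90.0), np.float64(92.0), np.float64(96.0)) (-10, np.float64(89.0), np.float64(92.0), np.float64(96.0)) (10, np.float64(90.0), np.float64(93.0), np.float64(97.0)) (30, np.float64(12.0), np.float64(27.0), np.float64(95.0)) 
wall slope deg -0.7
rearmost -183.0 128.5
[-2.36973596e-01  1.10688414e-01  1.91318740e+00  1.75808951e-04
  1.10975802e+00 -1.02203093e-01] [3.13365925e+00 6.54745561e-04 1.43594564e+00] (array([40.84, -6.39,  3.81]), np.float64(-1.404))
```

{"op": "drive_tool", "data": {
  "deltas": [
    [3.71,-0.58,0,0],
    [3.71,-0.58,0,0],
    [3.71,-0.58,0,0],
    [3.71,-0.58,0,0],
    [3.71,-0.58,0,0],
    [3.71,-0.58,0,0],
    [3.71,-0.58,0,0],
    [3.71,-0.58,0,0],
    [3.71,-0.58,0,0],
    [3.71,-0.58,0,0],
    [3.71,-0.58,0,0],
    [0,0,0,0]
  ],
  "jaw": 0.55
}}

```text
clock: 13.42
eef_pos: [459.6, 306.8, 222.7]
tcp_rot: [-3.141, -0.002, 1.439]
contact_force: [1.3, -0.1, -0.5]
opening: 0.452
```

{"op": "drive_tool", "data": {
  "deltas": [
    [0,0,0,-0.117],
    [0,0,0,-0.117],
    [0,0,0,-0.117],
    [0,0,0,-0.117],
    [0,0,0,-0.117],
    [0,0,0,-0.117],
    [0,0,0,-0.117],
    [0,0,0,-0.117],
    [0,0,0,-0.117],
    [0,0,0,-0.117],
    [0,0,0,-0.117],
    [0,0,0,-0.117]
  ]
}}

```text
clock: 14.42
eef_pos: [459.7, 300.6, 222.6]
tcp_rot: [-3.14, -0.001, 2.846]
contact_force: [-0.8, 0.5, 0.1]
opening: 0.453
```

{"op": "drive_tool", "data": {
  "deltas": [
    [0,0,2,0],
    [0,0,2,0],
    [0,0,1.5,0],
    [0,0,0,0]
  ]
}}

```text
clock: 14.75
eef_pos: [457.9, 299.5, 164.9]
tcp_rot: [-3.137, -0.004, 2.84]
contact_force: [-0.3, -1.4, -0.3]
opening: 0.455
```

Run:
```python
from h import *
from rig import r,cams
s=r.sense(); print(s['clock'],s['eef_pos'],s['tcp_rot'],s['qpos'][5],s['opening'])
def cap(n):
    p,d=cams.grab_frame(n); c=cams.camera_params(n); return p,dict(d=d,**{k:np.array(v) for k,v in c.items()})
p,q=cap('wrist'); W=pts(q); D=np.hypot(W[...,0]-462.9,W[...,1]-301.1)
m=(D<25)&(W[...,2]>80)&(W[...,2]<98); print('key',rect(W[m]) if m.sum()>5 else m.sum(), np.median(W[m][:,2]))
m=(D<60)&(W[...,2]>42)&(W[...,2]<58); print('box',rect(W[m]))
cv2.imwrite('pics/k1.png',p[:,:,::-1])
p,q=cap('top'); W=pts(q); F=ff(W); z=W[...,2]
m=(F[...,0]>-24)&(F[...,0]<165)&(abs(F[...,1])<70); h=z[m&(F[...,0]>35)]
print('hopper z pct',np.percentile(h,[50,90,99]).round(0))
cv2.imwrite('pics/h1.png',cv2.resize(p[165:250,220:375],(775,425),interpolation=2)[:,:,::-1])
print(go(s,(462.9,301.1),43,np.radians(162.7)))
```

```text
14.75 [457.91711419 299.51690366 164.89496375] [-3.13651124 -0.00431873  2.83979637] -0.6926120821116645 0.45462170802198504
key (array([464.7, 300.4]), array([ 5.3, 29.9]), 72.84, 311) 90.03704045666586
box (array([464.6, 300.7]), array([80.2, 74.6]), 73.29, 7352)
hopper z pct [ 25.  75. 155.]
(array([-0.43,  0.3 , 12.19]), np.float64(0.0))
```

View pics/k1.png

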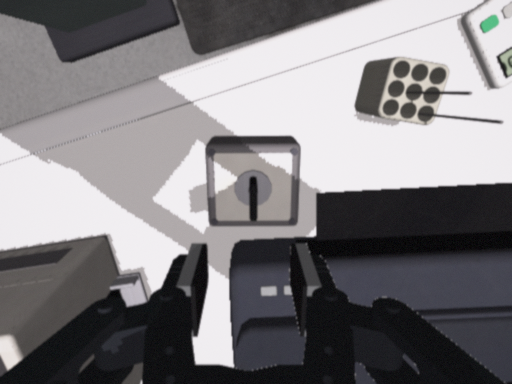

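View pics/h1.png

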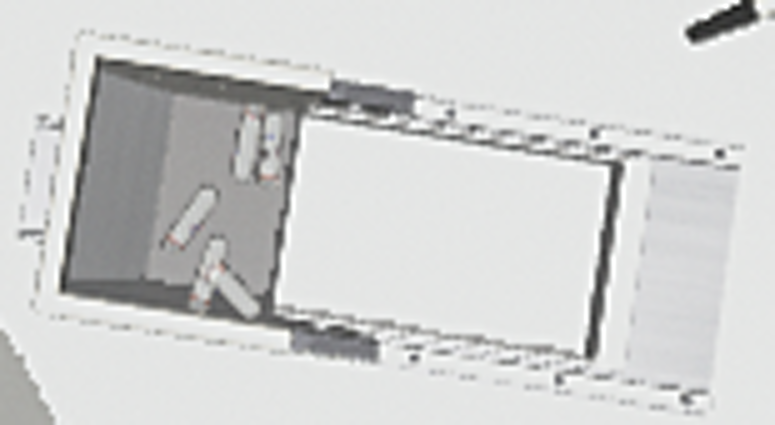

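h1: the tray is empty and home and five tubes lie in the hopper (crop (247,143), (270,150), (193,217), (208,272), (237,292)). k1: the key grip is at (253,198), aligned with the jaws, but the black device is close. I'll check clearance before going down.

Run:
```python
from h import *
from rig import r
p=dict(np.load('pics/top0.npz')); W=pts(p); K=np.array([464.6,300.6]); D=W[...,:2]-K
a=np.radians(162.7); tx=D@[np.cos(a),np.sin(a)]; ty=D@[np.sin(a),-np.cos(a)]; z=W[...,2]
for lo,hi in((45,60),(60,75),(75,90),(90,110),(110,130)):
    m=(np.maximum(abs(tx),abs(ty))>=lo)&(np.maximum(abs(tx),abs(ty))<hi)&(z>30); print(lo,z[m].max().round(0) if m.any() else None, W[m][z[m].argmax()].round(0) if m.any() else '')
s=r.sense(); print(s['eef_pos'],go(s,K,43,np.radians(163)))
```

```text
45 None 
60 75.0 [556. 349.  75.]
75 81.0 [560. 309.  81.]
90 108.0 [598. 364. 108.]
110 130.0 [422. 439. 130.]
[459.75395142 300.70671014 167.94557045] (array([-0.47,  0.13, 12.49]), np.float64(-0.005))
```

Clear (nothing over 81 mm within 90 mm). Descending over the key.

{"op": "drive_tool", "data": {
  "deltas": [
    [-0.47,0.13,1,0],
    [0,0,2,0],
    [0,0,2,0],
    [0,0,2,0],
    [0,0,2,0],
    [0,0,1,0],
    [0,0,0,0]
  ],
  "jaw": 0.7
}}

```text
clock: 15.43
eef_pos: [464.5, 300.4, 66.8]
tcp_rot: [-3.139, -0.002, 2.84]
contact_force: [-0.9, -1.0, 0.3]
opening: 0.302
```

{"op": "drive_tool", "data": {
  "deltas": [
    [0,0,0.6,0],
    [0,0,0.6,0],
    [0,0,0.6,0],
    [0,0,0,0]
  ]
}}

```text
clock: 15.77
eef_pos: [465.1, 301.0, 50.1]
tcp_rot: [-3.141, -0.0, 2.84]
contact_force: [-0.1, -0.2, 0.6]
opening: 0.299
```

Run:
```python
from h import *
from rig import r
s=r.sense(); print(s['eef_pos'],s['contact_force'],s['opening'],go(s,(464.6,300.6),44,np.radians(163)))
```

```text
[465.07991644 300.97142087  50.06711228] [-0.12599132 -0.20347387  0.59074038] 0.29893543832247127 (array([ 0.03, -0.05,  0.61]), np.float64(-0.005))
```

{"op": "drive_tool", "data": {
  "deltas": [
    [0,0,0.4,0],
    [0,0,0,0]
  ]
}}

```text
clock: 15.93
eef_pos: [465.2, 301.0, 46.4]
tcp_rot: [-3.142, -0.0, 2.84]
contact_force: [-1.7, 0.8, 0.0]
opening: 0.302
```

{"op": "drive_tool", "data": {
  "deltas": [
    [0,0,0,0],
    [0,0,0,0],
    [0,0,0,0],
    [0,0,0,0]
  ],
  "jaw": 1,
  "force": 35
}}

```text
clock: 16.27
eef_pos: [465.1, 300.5, 46.8]
tcp_rot: [-3.141, -0.0, 2.84]
contact_force: [-0.3, -5.9, 3.0]
opening: 0.06
```

{"op": "drive_tool", "data": {
  "deltas": [
    [0,0,0,0.1],
    [0,0,0,0.1],
    [0,0,0,0.1],
    [0,0,0,0.1],
    [0,0,0,0.1],
    [0,0,0,0.1],
    [0,0,0,0.1],
    [0,0,0,0.1],
    [0,0,0,0.1],
    [0,0,0,0.1],
    [0,0,0,0]
  ]
}}

```text
clock: 17.18
eef_pos: [464.5, 299.9, 46.7]
tcp_rot: [-3.14, 0.001, 1.834]
contact_force: [-2.5, -7.1, 6.5]
opening: 0.066
```

```bash
python3 -c "
from rig import r
s=r.sense(); print(s['tcp_rot'],s['wrist_torque'],s['contact_force'],s['opening'])"
```

```text
[-3.13963661e+00  1.42149884e-03  1.83385284e+00] [-1.2361135   0.35033684  0.07567906] [-2.49046794 -7.12468776  6.49462008] 0.06554628414201785
```

{"op": "drive_tool", "data": {
  "deltas": [
    [0,0,0,0.04],
    [0,0,0,0.03],
    [0,0,0,0],
    [0,0,0,0]
  ]
}}

```text
clock: 17.52
eef_pos: [464.5, 299.9, 46.7]
tcp_rot: [-3.14, 0.002, 1.771]
contact_force: [-2.9, -7.4, 6.5]
opening: 0.064
```

Run:
```python
from h import *
from rig import r,cams
s=r.sense(); print(s['tcp_rot'],s['wrist_torque'],s['contact_force'],s['opening'])
```

```text
[-3.13978125e+00  1.67787380e-03  1.77064513e+00] [-1.26696991  0.35552761  0.42162941] [-2.9063388  -7.38089244  6.46723576] 0.06424821719046404
```

The torque jumped to 0.42 N m, so that's the stop. Turning back with the key, then releasing and rising.

{"op": "drive_tool", "data": {
  "deltas": [
    [0,0,0,-0.1],
    [0,0,0,-0.1],
    [0,0,0,-0.1],
    [0,0,0,-0.1],
    [0,0,0,-0.1],
    [0,0,0,-0.1],
    [0,0,0,-0.1],
    [0,0,0,-0.1],
    [0,0,0,-0.1],
    [0,0,0,-0.1],
    [0,0,0,-0.07],
    [0,0,0,0]
  ]
}}

```text
clock: 18.52
eef_pos: [465.1, 300.5, 46.7]
tcp_rot: [-3.141, -0.0, 2.844]
contact_force: [-1.1, -5.1, 4.0]
opening: 0.062
```

{"op": "drive_tool", "data": {
  "deltas": [
    [0,0,0,0],
    [0,0,0,0],
    [0,0,0,0],
    [0,0,0,0]
  ],
  "jaw": 0.7
}}

```text
clock: 18.85
eef_pos: [465.5, 301.4, 46.7]
tcp_rot: [3.141, 0.0, 2.84]
contact_force: [-0.1, 0.6, -0.8]
opening: 0.299
```

{"op": "drive_tool", "data": {
  "deltas": [
    [0,0,-1,0],
    [0,0,-2,0],
    [0,0,-3,0],
    [0,0,-4,0],
    [0,0,-3,0],
    [0,0,0,0],
    [0,0,0,0],
    [0,0,0,0]
  ]
}}

```text
clock: 19.52
eef_pos: [464.9, 300.9, 176.6]
tcp_rot: [3.142, -0.0, 2.84]
contact_force: [0.0, -0.1, -0.9]
opening: 0.299
```

```bash
python3 tilt.py
python3 - <<'E'
from h import *
from rig import r,cams
p,d=cams.grab_frame('wrist'); c=cams.camera_params('wrist'); W=pts(dict(d=d,**{k:np.array(v) for k,v in c.items()}))
D=np.hypot(W[...,0]-464.6,W[...,1]-300.6); m=(D<25)&(W[...,2]>80)&(W[...,2]<98); print('key',rect(W[m]))
p,d=cams.grab_frame('top'); c=cams.camera_params('top'); W=pts(dict(d=d,**{k:np.array(v) for k,v in c.items()})); F=ff(W); z=W[...,2]
m=(F[...,0]>35)&(F[...,0]<105)&(abs(F[...,1])<60); print('hopper z',np.percentile(z[m],[50,90,99,100]).round(0))
E
```

```text
19.52 tool ff [333.8 120.9] 176.6 [ 0.  -0.1 -0.9] 0.29924206951339083
(-190, np.float64(87.0), np.float64(91.0), np.float64(124.0)) (-170, np.float64(92.0), np.float64(121.0), np.float64(127.0)) (-150, np.float64(89.0), np.float64(93.0), np.float64(96.0)) (-130, np.float64(89.0), np.float64(93.0), np.float64(97.0)) (-110, np.float64(90.0), np.float64(93.0), np.float64(96.0)) (-90, np.float64(90.0), np.float64(93.0), np.float64(97.0)) (-70, np.float64(90.0), np.float64(92.0), np.float64(97.0)) (-50, np.float64(90.0), np.float64(93.0), np.float64(97.0)) (-30, np.float64(90.0), np.float64(93.0), np.float64(97.0)) (-10, np.float64(90.0), np.float64(93.0), np.float64(96.0)) (10, np.float64(90.0), np.float64(93.0), np.float64(96.0)) (30, np.float64(11.0), np.float64(26.0), np.float64(95.0)) 
wall slope deg -0.2
rearmost -182.6 129.3
key (array([463.4, 299.9]), array([ 5.5, 29.9]), 72.81, 299)
hopper z [15. 29. 42. 48.]
```

Everything checks: the key is back at 72.8° as at the start, the tray is flat and home, and the tubes are at or below 48 mm.

```bash
python3 -c "
from rig import job; print(job.sign_off())"
```

```text
the job is handed in; nothing more can be done
None
```

The job is done and handed in at about 20 s on the clock; the sign-off gives no verdict. I pinched the tray's +y side wall and slid it 31 mm home until I felt the stop (13 N). I then tipped it about 45° so all five tubes slid out, and lowered and released it without a drop. After that I turned the key until the torque jumped to 0.42 N m (about 1.07 rad of tool turn) and turned it back to rest.

**Last checks:**
- **Tray:** flat and empty on the deck, with its lip at x = −182.6 mm (home is −184 mm).
- **Tubes:** I counted five in the hopper before turning the key; afterwards nothing I measured in the hopper was above 48 mm.
- **Key:** at 72.8°, the same as before the turn.
- **Robot:** contact force was about zero.
- **Cuvette blocks:** the arm was never near them, but I did not measure them again at the end.

**What disagreed:**
- **Fingertips:** the camera put the closed tips about 22 mm above the reported TCP, not 17 mm below it. My first grip closed on nothing and the tray did not move. I used the camera's height from then on.
- **Pins while tilted:** some tilted views suggested the pins sat 6 mm behind their seats (up to about 14 mm at 45°). I could not confirm this. The tray was back home once flat.

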